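Two-point check of a load cell: clear, zero, load, span, unload

TASK

Check the load cell: move all the metal connectors from its platen into the grey tray, then, with the platen empty, take the stylus from its stand and push the recessed zero button (beside the display) fully in. Put the stylus back in its stand, find by lifting which of the two look-alike weights is the heavier, stand it alone on the middle of the platen and push the span button (beside the black knob) fully in with the stylus. Finish with both weights standing on the rubber mat, the connectors in the tray and the stylus in its stand, and leave the other things on the bench alone.

Things in the scene. Friction and masses are not known exactly. Their poses are not given: they have to be found in the camera images.
- platen: load cell unit, fixed: an orange base board, an aluminium load cell and on it a square steel platen 150 x 150 mm, 12 mm thick, whose top is level at z = 60 mm, with a thin ring 54 mm across marking the middle. Origin on the table under the middle of the platen; x and y along its edges.
- connector0: one of 2 to 4 like steel connectors (None if absent), standing on the platen at the start, about 80 mm apart in a square: a round base 32 mm in diameter and 17 mm high, on it a round shank 22 mm in diameter and 12 mm high (29 mm in all), 90 g. Origin at the centre of its underside, z up its axis.
- connector1: one of 2 to 4 like steel connectors (None if absent), standing on the platen at the start, about 80 mm apart in a square: a round base 32 mm in diameter and 17 mm high, on it a round shank 22 mm in diameter and 12 mm high (29 mm in all), 90 g. Origin at the centre of its underside, z up its axis.
- connector2: one of 2 to 4 like steel connectors (None if absent), standing on the platen at the start, about 80 mm apart in a square: a round base 32 mm in diameter and 17 mm high, on it a round shank 22 mm in diameter and 12 mm high (29 mm in all), 90 g. Origin at the centre of its underside, z up its axis.
- connector3: one of 2 to 4 like steel connectors (None if absent), standing on the platen at the start, about 80 mm apart in a square: a round base 32 mm in diameter and 17 mm high, on it a round shank 22 mm in diameter and 12 mm high (29 mm in all), 90 g. Origin at the centre of its underside, z up its axis.
- tray: grey open tray, fixed, 160 x 160 mm outside, 24 mm high, walls 4 mm, floor 4 mm thick; for the connectors, standing or lying. Origin at the centre of its underside, x and y along its sides.
- mat: black rubber mat, fixed, 90 (x) x 170 (y) x 4 mm thick, on which the two weights stand about 90 mm apart along the mat's y. Origin at the centre of its underside.
- weight_a: one of two look-alike steel weights: a cylinder 44 mm in diameter and 34 mm high with a knob 22 mm in diameter on top (50 mm in all). One of the two is solid, about 420 g, the other hollow, about 160 g; only lifting tells which. Origin at the centre of its underside, z up its axis.
- weight_b: the other of the two look-alike weights; same shape and origin as weight_a.
- stylus: the stylus, 50 g, standing upright in its stand: a black round handle 16 mm in diameter and 55 mm high above a steel collar 30 mm in diameter and 5 mm thick, below which a steel shaft 36 mm long, 8 mm in diameter and 6 mm at its lower part, points down. Origin at the centre of the collar's underside, z up along the handle: the handle spans z = 5 to 60 mm, the tip lies at z = -36 mm.
- stylus_tip (a point): the stylus's point, at the lower end of its shaft
- stand: stylus stand, fixed: a 60 x 60 mm foot with an aluminium block 48 x 48 mm on it, top at z = 50 mm. Origin on the table under its middle.
- stand_hole (a point): centre of the stand's hole at the block's top, z = 50 mm; the hole is 18 mm in diameter and 38 mm deep; the stylus's shaft goes in and its collar rests on the block
- control_box: control box, fixed, lying on its back: 170 (x) x 130 (y) x 60 mm high, dark panel on top with a yellow border, a display at its far (+x) end, four yellow keys, three green buttons and a black knob at its near (-x) end (these are dummies and stand up to 16 mm above the panel). Its two working buttons are white and lie deep in two 16 mm round holes in the panel. Origin on the table under its middle.
- zero_hole (a point): mouth of the zero button's hole, at the panel's top (z = 60 mm), beside the display, at x = 55, y = 35 mm of the box. The button's top lies 8 mm below the mouth, 12 mm when fully in.
- span_hole (a point): mouth of the span button's hole, at the panel's top (z = 60 mm), beside the black knob, at x = -55, y = -35 mm of the box. The button's top lies 8 mm below the mouth, 12 mm when fully in.
- zero (a joint): how far the zero button is pushed in: 0 out, 0.004 m fully in; a spring pushes it out (1.8 N at first, 4.2 N fully in). Must not be pushed while anything stands on the platen.
- span (a joint): how far the span button is pushed in: 0 out, 0.004 m fully in; same spring. Must not be pushed unless the heavier weight stands on the platen.
- solder: bystander: solder reel 52 mm in diameter, 38 mm high. Origin at the centre of its underside.
- mug: bystander: amber glass mug 74 mm in diameter, 85 mm high. Origin at the centre of its underside.
- cutters: bystander: red-handled side cutters lying on the table, 120 mm long. Origin on the table under its middle.
- screwdriver: bystander: screwdriver lying on the table near the robot, along its own x.
- pcb: bystander: small green circuit board 70 x 50 mm, flat on the table. Origin at the centre of its underside.
- flux: bystander: small white jar 36 mm in diameter, 70 mm high. Origin at the centre of its underside.

How it is judged:
On the way, in this order (a step that is already met when the one before it is completed fails the run):
1. with every connector in the tray and nothing on the platen, the zero button is pushed in (more than 3 of its 4 mm) with the stylus (value of joint zero above 0.003 m and horizontal distance between stylus_tip and zero_hole below 0.01 m and contact force between stylus and control_box above 0.5 N and horizontal distance between each of connector0, connector1, connector2, connector3, weight_a, weight_b and platen above 0.1 m and x of connector0 in the frame of tray between -0.075 and 0.075 m and y of connector0 in the frame of tray between -0.075 and 0.075 m and height (world z) of each of connector0, connector1, connector2, connector3 below 0.03 m and x of connector1 in the frame of tray between -0.075 and 0.075 m and y of connector1 in the frame of tray between -0.075 and 0.075 m and x of connector2 in the frame of tray between -0.075 and 0.075 m and y of connector2 in the frame of tray between -0.075 and 0.075 m and x of connector3 in the frame of tray between -0.075 and 0.075 m and y of connector3 in the frame of tray between -0.075 and 0.075 m), for 0.1 s.
2. the heavier weight (it bears on the platen with more than 2.5 N) stands alone on the middle of the platen (within 30 mm), let go and at rest, the zero button out (((horizontal distance between weight_a and platen below 0.03 m and height (world z) of weight_a between 0.055 and 0.065 m and angle between weight_a's own z axis and vertical below 0.1 rad and contact force between weight_a and platen above 2.5 N and horizontal distance between weight_b and platen above 0.1 m and linear speed of weight_a below 0.02 m/s and contact force between the fingers and weight_a below 0.05 N) or (horizontal distance between weight_b and platen below 0.03 m and height (world z) of weight_b between 0.055 and 0.065 m and angle between weight_b's own z axis and vertical below 0.1 rad and contact force between weight_b and platen above 2.5 N and horizontal distance between weight_a and platen above 0.1 m and linear speed of weight_b below 0.02 m/s and contact force between the fingers and weight_b below 0.05 N)) and value of joint zero below 0.001 m and horizontal distance between each of connector0, connector1, connector2, connector3 and platen above 0.1 m), for 0.3 s.
3. with the heavier weight alone on the platen (within 50 mm of its middle), the span button is pushed in (more than 3 of its 4 mm) with the stylus (value of joint span above 0.003 m and horizontal distance between stylus_tip and span_hole below 0.01 m and contact force between stylus and control_box above 0.5 N and ((horizontal distance between weight_a and platen below 0.05 m and height (world z) of weight_a between 0.055 and 0.065 m and angle between weight_a's own z axis and vertical below 0.1 rad and contact force between weight_a and platen above 2.5 N and horizontal distance between weight_b and platen above 0.1 m) or (horizontal distance between weight_b and platen below 0.05 m and height (world z) of weight_b between 0.055 and 0.065 m and angle between weight_b's own z axis and vertical below 0.1 rad and contact force between weight_b and platen above 2.5 N and horizontal distance between weight_a and platen above 0.1 m)) and horizontal distance between each of connector0, connector1, connector2, connector3 and platen above 0.1 m), for 0.1 s.
At the end, for the whole second after the job is handed in: every connector that is present lies or stands at rest in the tray; both weights stand upright on the mat, their centres over it; the stylus stands in its stand, collar on the block (within 10 mm of the hole's centre, 4 mm in height); both buttons are out (x of connector0 in the frame of tray between -0.075 and 0.075 m and y of connector0 in the frame of tray between -0.075 and 0.075 m and height (world z) of each of connector0, connector1, connector2, connector3 below 0.03 m and linear speed of each of connector0, connector1, connector2, connector3, weight_a, weight_b, stylus below 0.02 m/s and x of connector1 in the frame of tray between -0.075 and 0.075 m and y of connector1 in the frame of tray between -0.075 and 0.075 m and x of connector2 in the frame of tray between -0.075 and 0.075 m and y of connector2 in the frame of tray between -0.075 and 0.075 m and x of connector3 in the frame of tray between -0.075 and 0.075 m and y of connector3 in the frame of tray between -0.075 and 0.075 m and x of weight_a in the frame of mat between -0.045 and 0.045 m and y of weight_a in the frame of mat between -0.085 and 0.085 m and height (world z) of each of weight_a, weight_b below 0.008 m and angle between each of weight_a, weight_b, stylus's own z axis and vertical below 0.1 rad and x of weight_b in the frame of mat between -0.045 and 0.045 m and y of weight_b in the frame of mat between -0.085 and 0.085 m and horizontal distance between stylus and stand_hole below 0.01 m and height (world z) of stylus between 0.047 and 0.054 m and value of joint each of zero, span below 0.001 m); the robot touches nothing.
It fails at once if the zero button is pushed while a connector or weight stands on the platen (value of joint zero above 0.002 m and ((x of connector0 in the frame of platen between -0.075 and 0.075 m and y of connector0 in the frame of platen between -0.075 and 0.075 m and height (world z) of connector0 between 0.05 and 0.075 m) or (x of connector1 in the frame of platen between -0.075 and 0.075 m and y of connector1 in the frame of platen between -0.075 and 0.075 m and height (world z) of connector1 between 0.05 and 0.075 m) or (x of connector2 in the frame of platen between -0.075 and 0.075 m and y of connector2 in the frame of platen between -0.075 and 0.075 m and height (world z) of connector2 between 0.05 and 0.075 m) or (x of connector3 in the frame of platen between -0.075 and 0.075 m and y of connector3 in the frame of platen between -0.075 and 0.075 m and height (world z) of connector3 between 0.05 and 0.075 m) or (x of weight_a in the frame of platen between -0.075 and 0.075 m and y of weight_a in the frame of platen between -0.075 and 0.075 m and height (world z) of weight_a between 0.05 and 0.075 m) or (x of weight_b in the frame of platen between -0.075 and 0.075 m and y of weight_b in the frame of platen between -0.075 and 0.075 m and height (world z) of weight_b between 0.05 and 0.075 m))).
It fails at once if the span button is pushed while no weight, or the lighter one, is on the platen (value of joint span above 0.002 m and ((not (x of weight_a in the frame of platen between -0.075 and 0.075 m and y of weight_a in the frame of platen between -0.075 and 0.075 m and height (world z) of weight_a between 0.05 and 0.075 m) and not (x of weight_b in the frame of platen between -0.075 and 0.075 m and y of weight_b in the frame of platen between -0.075 and 0.075 m and height (world z) of weight_b between 0.05 and 0.075 m)) or ((x of weight_a in the frame of platen between -0.075 and 0.075 m and y of weight_a in the frame of platen between -0.075 and 0.075 m and height (world z) of weight_a between 0.05 and 0.075 m) and contact force between weight_a and platen between 0.5 and 2.3 N) or ((x of weight_b in the frame of platen between -0.075 and 0.075 m and y of weight_b in the frame of platen between -0.075 and 0.075 m and height (world z) of weight_b between 0.05 and 0.075 m) and contact force between weight_b and platen between 0.5 and 2.3 N))).
It fails at once if a bystander is moved more than 40 mm (distance of any of solder, mug, cutters, screwdriver, pcb, flux from where it was at the start of the episode above 0.04 m).
It fails at once if the mug is tipped (angle between mug's own z axis and vertical above 0.5 rad).
Of connector0, connector1, connector2, connector3 only 2 to 4 are there at a start; the rules pass over those that are not, and their reading is None.
At some moment in a run one of connector0, connector1, connector2, connector3, weight_a, weight_b may be knocked a few centimetres aside while the robot is not near it.
It also fails if it takes over 210 s, if anything falls off the work surface, if the arm or the gripper's body presses on something with over 40 N, if the wrist force passes 120 N, or if a joint passes its speed limit or range.

ROBOT

A 7-joint arm with a two-finger parallel gripper is mounted at the origin on the work surface. World frame = base frame: x ahead of the robot, y to its left, z up, the work surface at z = 0. Lengths are in m, angles in rad, forces in N, time in s.
With the tool pointing down it reaches from about 0.35 to 0.9 m from the base axis. Payload 8.1 kg.
Tool frame: the origin (TCP) lies at the very end of the fingers, on their centre line; the grasp point (between the pads) lies 19 mm behind it; z points along the fingers, y is the line along which they close (so a half turn about z gives the same grasp; the last joint's range is limited). The gripper opens to 92 mm and grips with 3 to 60 N. Pads are 19 mm wide; open, the fingers measure 130 mm over their backs; the gripper's body (75 mm by 190 mm) begins 47 mm behind the grasp point.
Start: joints at [-1.407, 0.434, 0.025, 1.573, -0.012, 1.134, -0.075], TCP at [0.165, 0.603, 0.227] pointing down, gripper open.
Joint ranges: [-2.62, 2.62], [-0.44, 2.09], [-1.27, 1.32], [0.08, 2.57], [-1.32, 4.46], [0.12, 2], [-2.74, 2.74]. Speed limits (rad/s): [2.22, 2.22, 3.01, 3.01, 3.14, 3.14, 3.14].

INTERFACE

Orientations are given as a rotation vector (axis times angle).
In Python, from cell import readout, cams, job gives the robot as it stands.
- The arm moves only by the tool drive_tool, never from a script. Its argument "commands" is a list of rows, each a list of 3 entries, a list of its own where there are three numbers: the turn, a rotation vector about the tool's x, y, z in rad, then the shift along the tool's x, y, z in cm, then the gripper's target within -1 to 1 (fully open at 1, half-way at 0, shut at -1). A call has 1 to 20 rows; each row is the pose to reach, as a shift and turn from the pose commanded when the call began, along the tool's axes at that moment; what a row does not reach only later rows make up. A row lasts 1/12 s, in which the tool goes at most 41.7 mm and 7.16 degrees, less where a joint would pass 70% of its speed; a pose out of reach is approached as far as the arm can. A call with a gripper value outside its range is refused whole. The fingers move at their own pace and stop on an object; "newtons" is the grip in N (left out, the last holds). Time passes only in rows, so rows that repeat a pose let the fingers close. It gives the time, the measured TCP pose, the force, the opening and the grip force at its end, in the units of the state.
- readout.observe(): the state, without advancing time (a new reading comes with each control period).
- cams.get_image(name): name is "scene" or "top" or "wrist"; returns the picture (400x640x3 uint8, blue, green, red); there is no depth.
- cams.camera_info(name): a dict with "camera_matrix" (3x3 intrinsics, pixels), "k1" (the pictures are not rectified: a ray, as slopes to the right and down, at radius r is drawn at 1 + k1 r^2 times it, then the intrinsics apply), "R" (3x3) and "t" (3): a world point X has camera coordinates R X + t. Camera axes: x right, y down, z forward; pixel columns grow to the right and rows downward; lengths in m; the calibration is good to about 2 mm. A picture is of the moment at which its call begins: read the wrist's pose just before it. camera_info takes no time and is no camera call; for the wrist camera it gives the pose at the moment of the call.
- job.sign_off(): hands the job in; it is judged then, once.
The state is a dict: "clock": time; "joints": joint angles; "dq": joint speeds; "joint_efforts": joint torques, N m; "position": TCP position; "ee_rot": TCP orientation; "force": force on the tool from outside, world axes, zero at the start; "ft_torque": the same for the moment, N m; "width": opening from 0.0 (shut) to 1.0 (fully open); "gripper_force": force on a finger pad.
Only numpy, scipy, OpenCV 4.12 (cv2) and the standard library are available. Lean on these libraries where they do the work, as an engineer would, in place of code of your own. Each camera call takes 0.05 s, during which the arm holds its last target. There are 200 camera calls.

## Working session

There is one attempt and no reset: what is moved stays moved. The work goes in short steps, Python scripts to look and compute and a tool call to move; the robot and the scene stay as the last step left them, time stands still between calls to the robot, and variables do not carry over. Pictures are saved under pics/ and viewed, at most 14 in all, crops included, and the job is handed in when it is done.

Besides the shell and the picture viewer there is one more tool, called after "Request:" by a JSON object that holds its "fn" and its "kwargs". drive_tool: Moves the arm, as the interface text tells. Its arguments: {"type":"object","properties":{"commands":{"type":"array"},"newtons":{"type":"number"}},"required":["commands"]}

```bash
mkdir -p pics; ls; cat > h.py <<'E'
import numpy as np, cv2
from scipy.spatial.transform import Rotation as Ro
from cell import readout, cams, job
def world(name,px,z,info=None):
    i=info or cams.camera_info(name);K=np.array(i["camera_matrix"]);R=np.array(i["R"]);t=np.array(i["t"])
    px=np.atleast_2d(px).astype(float);out=[]
    for p in px:
        d=np.linalg.inv(K)@[p[0],p[1],1];m=d[:2].copy();s=m.copy()
        for _ in range(30): s=m/(1+i["k1"]*(s@s))
        C=-R.T@t;r=R.T@np.array([s[0],s[1],1]);out.append(C+r*(z-C[2])/r[2])
    return np.array(out)
def pix(name,X,info=None):
    i=info or cams.camera_info(name);K=np.array(i["camera_matrix"])
    c=np.array(i["R"])@np.array(X)+np.array(i["t"]);s=c[:2]/c[2];s=s*(1+i["k1"]*(s@s));return (K@[s[0],s[1],1])[:2]
def shift(P):
    s=readout.observe();R=Ro.from_rotvec(s["ee_rot"]);return R.inv().apply(np.array(P)-s["position"])*100
E
python3 - <<'E'
from h import *
for n in ("top","scene"): cv2.imwrite(f"pics/{n}0.png",cams.get_image(n)); i=cams.camera_info(n); print(n,i["camera_matrix"],i["k1"],-np.array(i["R"]).T@i["t"])
s=readout.observe();print(s);print(Ro.from_rotvec(s["ee_rot"]).as_matrix().round(3))
E
```

```text
pics
top [[366.07317087   0.         318.22775473]
 [  0.         366.07317087 200.6534613 ]
 [  0.           0.           1.        ]] 0.009930953907035443 [0.37159673 0.04930194 1.11737731]
scene [[424.6070493    0.         322.41754226]
 [  0.         424.6070493  200.81772884]
 [  0.           0.           1.        ]] -0.0413507626025152 [ 0.99733006 -0.72630415  0.70685547]
{'clock': 0.1, 'joints': array([-1.40658066,  0.43514144,  0.02496654,  1.57396671, -0.01160506,
        1.13396289, -0.07509893]), 'dq': array([-0.00037158, -0.001197  , -0.00040894, -0.00192609,  0.00067052,
        0.0004319 , -0.00025573]), 'joint_efforts': array([ 2.25445103e-03, -6.69124389e+01,  9.87186246e-01, -3.15151227e+01,
       -6.07387698e-02,  3.73801624e-02,  6.32361866e-05]), 'position': array([0.16471906, 0.60246311, 0.22604596]), 'ee_rot': array([-4.17961617e-01, -3.11360117e+00,  2.09210015e-03]), 'force': array([ 0.64405008,  0.27032426, -0.1235555 ]), 'ft_torque': array([ 0.04236867, -0.02995762,  0.06572782]), 'gripper_force': 0.0, 'width': 0.9983256462088432}
[[-0.965  0.264 -0.   ]
 [ 0.264  0.965 -0.001]
 [-0.    -0.001 -1.   ]]
```

View pics/top0.png

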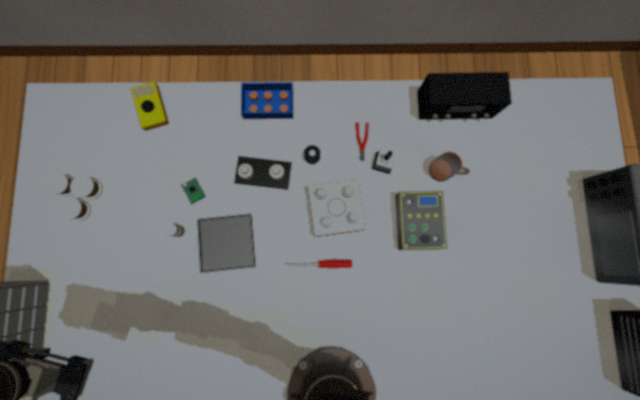

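View pics/scene0.png

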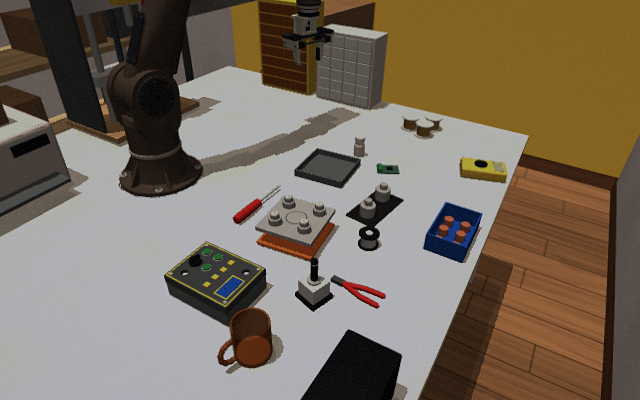

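The top view shows four connectors on the platen (~337,207), the tray (227,242), mat (263,172), stand (383,161), box (422,220). I'll enlarge that region.

```bash
python3 - <<'E'
import cv2
a=cv2.imread("pics/top0.png")
cv2.imwrite("pics/c1.png",cv2.resize(a[140:280,190:350],None,fx=5,fy=4.0*1.05 if 0 else 4,interpolation=cv2.INTER_CUBIC) if 0 else cv2.resize(a[145:275,190:350],None,fx=4.5,fy=4.5,interpolation=cv2.INTER_CUBIC))
cv2.imwrite("pics/c2.png",cv2.resize(a[140:260,300:470],None,fx=4.5,fy=4.5,interpolation=cv2.INTER_CUBIC))
E
```

```text
(no output)
```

View pics/c1.png

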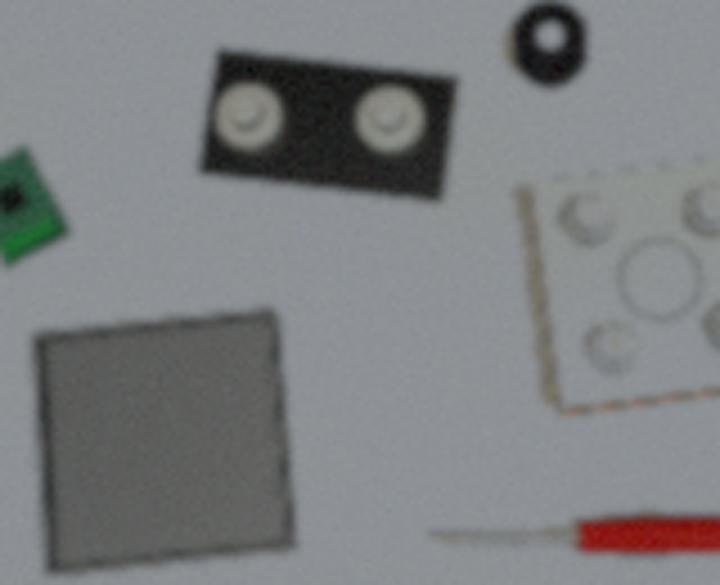

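View pics/c2.png

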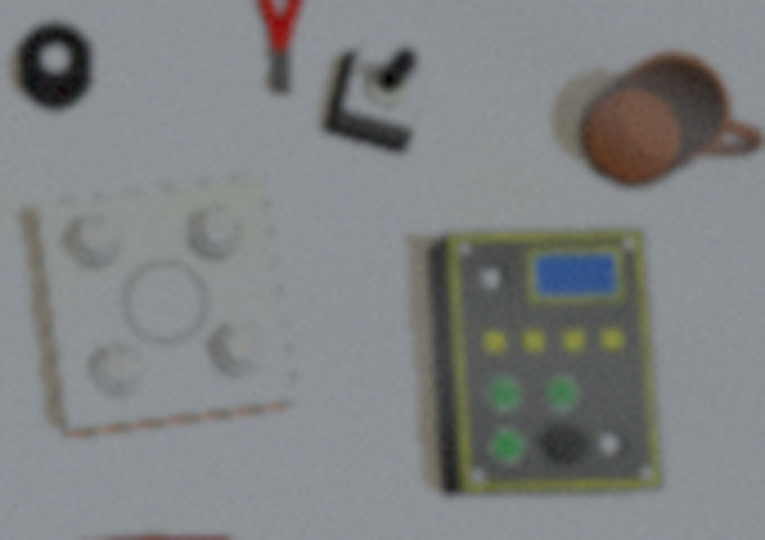

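Crop c1: weights at (249,117) and (390,118), and the tray and mat corners are clear. Crop c2: ring (165,300), connectors (91,241), (213,233), (116,368), (235,348), white holes (490,278) and (609,444), stylus collar (385,85), handle top (405,60).

```bash
python3 - <<'E'
from h import *
f=lambda o,p:(np.array(p)+.5)/4.5-.5+o
o1=np.array([190,145]);o2=np.array([300,140])
def w(n,o,p,z):
    r=world("top",f(o,p),z); print(n,r[:,:2].round(4).tolist()); return r
c=w("conn",o2,[(91,241),(213,233),(116,368),(235,348)],.08); print(c.mean(0))
w("ring",o2,[(165,300)],.06)
h=w("holes",o2,[(490,278),(609,444)],.055); d=h[0]-h[1]; print("d",np.linalg.norm(d),"yaw",np.degrees(np.arctan2(d[1],d[0])-np.arctan2(70,110)))
g=w("wts",o1,[(249,117),(390,118)],.036);print(np.linalg.norm(g[0]-g[1]))
t=w("tray",o1,[(38,335),(275,312),(293,545),(52,570)],.024);print(t.mean(0),np.linalg.norm(t-np.roll(t,1,0),axis=1))
m=w("mat",o1,[(218,50),(456,77),(440,198),(202,170)],.004);print(m.mean(0),np.linalg.norm(m-np.roll(m,1,0),axis=1),"yaw",np.degrees(np.arctan2(*( (m[0]-m[1])[:2])*[1,1] if 0 else np.arctan2((m[0]-m[1])[0],(m[0]-m[1])[1]))))
w("sty",o2,[(385,85)],.055);w("stytop",o2,[(405,60)],.11)
w("bystanders flux/solder",np.array([0,0]),[(178*4.5,230*4.5),(312*4.5,155*4.5)],.04)
i=cams.camera_info("wrist");print(i["camera_matrix"],i["k1"]);s=readout.observe()
R=Ro.from_rotvec(s["ee_rot"]).as_matrix();C=-np.array(i["R"]).T@i["t"];print("cam in tool",R.T@(C-s["position"]),(R.T@np.array(i["R"]).T).round(3))
E
```

```text
conn [[0.5627, 0.0221], [0.5666, -0.0563], [0.4807, 0.0079], [0.4922, -0.0679]]
[ 0.52553873 -0.02355232  0.08      ]
ring [[0.5266, -0.0257]]
holes [[0.5383, -0.2398], [0.4286, -0.3104]]
d 0.13052465475758926 yaw 0.2792801214149061
wts [[0.6437, 0.2459], [0.6416, 0.1514]]
0.09447337150224745
tray [[0.5004, 0.3853], [0.513, 0.2291], [0.3599, 0.2158], [0.3472, 0.3711]]
[0.43010676 0.30034243 0.024     ] [0.15384174 0.15668875 0.15366473 0.15581135]
mat [[0.6999, 0.2737], [0.6782, 0.1086], [0.5926, 0.1202], [0.6148, 0.2834]]Traceback (most recent call last):
  File "<stdin>", line 11, in <module>
TypeError: numpy.arctan2() argument after * must be an iterable, not numpy.float64
```

```bash
python3 - <<'E'
from h import *
f=lambda o,p:(np.array(p)+.5)/4.5-.5+o
o2=np.array([300,140])
print(world("top",f(o2,[(385,85)]),.055),world("top",f(o2,[(405,60)]),.11),world("top",[(178,230),(312,155)],.04), world("top",f(o2,[(680,130)]),.06))
i=cams.camera_info("wrist");print(i["camera_matrix"],i["k1"]);s=readout.observe()
R=Ro.from_rotvec(s["ee_rot"]).as_matrix();C=-np.array(i["R"]).T@i["t"];print("cam in tool",R.T@(C-s["position"]),(R.T@np.array(i["R"]).T).round(3))
E
```

```text
[[ 0.67001519 -0.17715302  0.055     ]] [[ 0.67076289 -0.17896753  0.11      ]] [[0.46737796 0.43737142 0.04      ]
 [0.68846901 0.0424953  0.04      ]] [[ 0.63485757 -0.37082002  0.06      ]]
[[310.84625611   0.         323.33151685]
 [  0.         310.84625611 198.02859036]
 [  0.           0.           1.        ]] -0.0442857817305768
cam in tool [ 0.06656051 -0.00017898 -0.15802061] [[ 0.001 -0.968 -0.249]
 [ 1.     0.001 -0.001]
 [ 0.001 -0.249  0.968]]
```

Request:
{"fn": "drive_tool", "kwargs": {"commands": [[[0, 0, -0.267], [-51.4, -51.1, -2.4], 0], [[0, 0, -0.267], [-51.4, -51.1, -2.4], 0], [[0, 0, -0.267], [-51.4, -51.1, -2.4], 0], [[0, 0, -0.267], [-51.4, -51.1, -2.4], 0], [[0, 0, -0.267], [-51.4, -51.1, -2.4], 0], [[0, 0, -0.267], [-51.4, -51.1, -2.4], 0], [[0, 0, -0.267], [-51.4, -51.1, -2.4], 0], [[0, 0, -0.267], [-51.4, -51.1, -2.4], 0], [[0, 0, -0.267], [-51.4, -51.1, -2.4], 0], [[0, 0, -0.267], [-51.4, -51.1, -2.4], 0], [[0, 0, -0.267], [-51.4, -51.1, -2.4], 0], [[0, 0, -0.267], [-51.4, -51.1, -2.4], 0], [[0, 0, -0.267], [-51.4, -51.1, -2.4], 0], [[0, 0, -0.267], [-51.4, -51.1, -2.4], 0], [[0, 0, -0.267], [-51.4, -51.1, -2.4], 0], [[0, 0, -0.267], [-51.4, -51.1, -2.4], 0], [[0, 0, -0.267], [-51.4, -51.1, -2.4], 0], [[0, 0, -0.267], [-51.4, -51.1, -2.4], 0], [[0, 0, -0.267], [-51.4, -51.1, -2.4], 0], [[0, 0, -0.267], [-51.4, -51.1, -2.4], 0]], "newtons": 20}}

```text
clock: 1.77
position: [0.5257, -0.0265, 0.2502]
ee_rot: [-0.004, -3.141, 0.0]
force: [-0.4, 0.8, -0.5]
width: 0.499
gripper_force: 0.0
```

```bash
python3 - <<'E'
from h import *
i=cams.camera_info("wrist");a=cams.get_image("wrist")
cv2.imwrite("pics/w1.png",cv2.resize(a[:, 80:560],(800,667))[:600])
import json;json.dump({k:np.array(v).tolist() for k,v in i.items()},open("w1.json","w"))
for p in [(.5627,.0221,.077),(.5666,-.0563,.077),(.4807,.0079,.077),(.4922,-.0679,.077),(.5266,-.0257,.06)]:print((pix("wrist",p,i)-[80,0])*800/480)
E
```

```text
[479.04938542 356.99951206]
[362.09293717 362.69794276]
[460.82481815 232.78827772]
[341.30685237 251.28150886]
[407.571467   299.21579843]
```

View pics/w1.png

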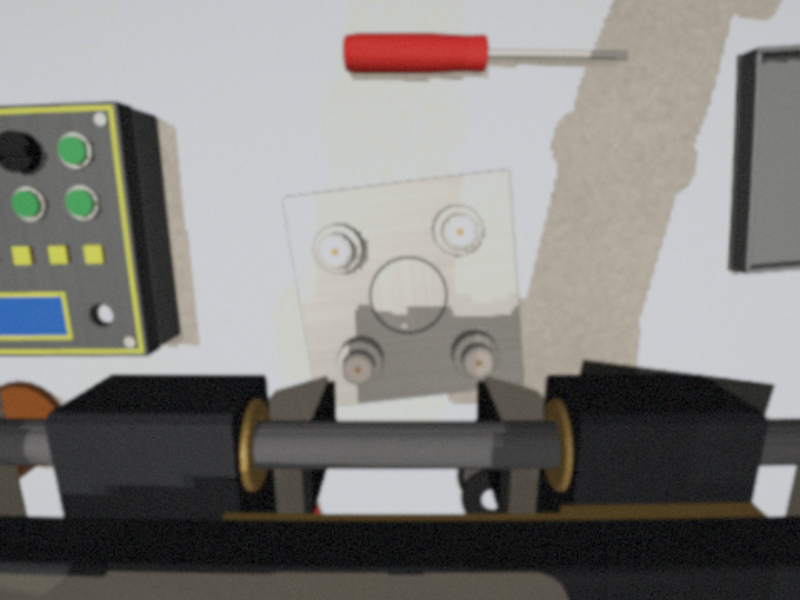

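The wrist view shows four connectors (shank tops at about (460,231), (336,250), (477,362), (359,369)), ring at (408,296), zero hole (103,314) — all within a few pixels of prediction.

```bash
python3 - <<'E'
from h import *
import json
i=json.load(open("w1.json"));q=lambda p:np.array(p)*480/800+[80,0]
for p,z in [((477,362),.089),((359,369),.089),((460,231),.089),((336,250),.089),((408,296),.06),((103,314),.06)]: print(world("wrist",q(p),z,i).round(4))
E
```

```text
[[0.5623 0.0191 0.089 ]]
[[ 0.567  -0.0573  0.089 ]]
[[0.4789 0.0061 0.089 ]]
[[ 0.4902 -0.0696  0.089 ]]
[[ 0.5244 -0.0254  0.06  ]]
[[ 0.5365 -0.2389  0.06  ]]
```

Request:
{"fn": "drive_tool", "kwargs": {"commands": [[[0, 0, 0], [3.5, -4.3, 3], 0], [[0, 0, 0], [3.5, -4.3, 7], 0], [[0, 0, 0], [3.5, -4.3, 11], 0], [[0, 0, 0], [3.5, -4.3, 14], 0], [[0, 0, 0], [3.5, -4.3, 16], 0], [[0, 0, 0], [3.5, -4.3, 17.5], 0], [[0, 0, 0], [3.5, -4.3, 18.6], 0], [[0, 0, 0], [3.5, -4.3, 18.6], 0], [[0, 0, 0], [3.5, -4.3, 18.6], 0], [[0, 0, 0], [3.5, -4.3, 18.6], -0.6], [[0, 0, 0], [3.5, -4.3, 18.6], -0.6], [[0, 0, 0], [3.5, -4.3, 18.6], -0.6], [[0, 0, 0], [3.5, -4.3, 18.6], -0.6], [[0, 0, 0], [3.5, -4.3, 18.6], -0.6], [[0, 0, 0], [3.5, -4.3, 18.6], -0.6]], "newtons": 20}}

```text
clock: 3.07
position: [0.4915, -0.0683, 0.0656]
ee_rot: [-0.0, 3.14, 0.001]
force: [-0.2, 2.1, 8.1]
width: 0.339
gripper_force: 20.0
```

Request:
{"fn": "drive_tool", "kwargs": {"commands": [[[0, 0, 0], [0, 0, -4], -0.6], [[0, 0, 0], [0, 0, -8], -0.6], [[0, 0, 0], [9.4, 33.6, -8], -0.6], [[0, 0, 0], [9.4, 33.6, -8], -0.6], [[0, 0, 0], [9.4, 33.6, -8], -0.6], [[0, 0, 0], [9.4, 33.6, -8], -0.6], [[0, 0, 0], [9.4, 33.6, -8], -0.6], [[0, 0, 0], [9.4, 33.6, -8], -0.6], [[0, 0, 0], [9.4, 33.6, -8], -0.6], [[0, 0, 0], [9.4, 33.6, -8], -0.6], [[0, 0, 0], [9.4, 33.6, -8], -0.6], [[0, 0, 0], [9.4, 33.6, -4], -0.6], [[0, 0, 0], [9.4, 33.6, 0], -0.6], [[0, 0, 0], [9.4, 33.6, 3], -0.6], [[0, 0, 0], [9.4, 33.6, 4.5], -0.6], [[0, 0, 0], [9.4, 33.6, 5.2], -0.6], [[0, 0, 0], [9.4, 33.6, 5.2], -0.6], [[0, 0, 0], [9.4, 33.6, 5.2], -0.1], [[0, 0, 0], [9.4, 33.6, 5.2], -0.1], [[0, 0, 0], [9.4, 33.6, 2], -0.1]], "newtons": 20}}

```text
clock: 4.73
position: [0.3953, 0.2663, 0.0427]
ee_rot: [0.001, -3.138, 0.005]
force: [-0.1, 0.6, -0.6]
width: 0.444
gripper_force: 0.0
```

Request:
{"fn": "drive_tool", "kwargs": {"commands": [[[0, 0, 0], [0, 0, -4], 0], [[0, 0, 0], [0, 0, -8], 0], [[0, 0, 0], [-8.3, -26, -9], 0], [[0, 0, 0], [-8.3, -26, -9], 0], [[0, 0, 0], [-8.3, -26, -9], 0], [[0, 0, 0], [-8.3, -26, -9], 0], [[0, 0, 0], [-8.3, -26, -9], 0], [[0, 0, 0], [-8.3, -26, -9], 0], [[0, 0, 0], [-8.3, -26, -9], 0], [[0, 0, 0], [-8.3, -26, -9], 0], [[0, 0, 0], [-8.3, -26, -6], 0], [[0, 0, 0], [-8.3, -26, -4], 0], [[0, 0, 0], [-8.3, -26, -2.8], 0], [[0, 0, 0], [-8.3, -26, -2.1], 0], [[0, 0, 0], [-8.3, -26, -2.1], 0], [[0, 0, 0], [-8.3, -26, -2.1], -0.6], [[0, 0, 0], [-8.3, -26, -2.1], -0.6], [[0, 0, 0], [-8.3, -26, -2.1], -0.6], [[0, 0, 0], [-8.3, -26, -2.1], -0.6], [[0, 0, 0], [-8.3, -26, -2.1], -0.6]], "newtons": 20}}

```text
clock: 6.4
position: [0.4806, 0.0077, 0.0667]
ee_rot: [-0.0, 3.14, 0.001]
force: [-2.0, 0.4, 7.5]
width: 0.339
gripper_force: 20.0
```

Request:
{"fn": "drive_tool", "kwargs": {"commands": [[[0, 0, 0], [0, 0, -4], -0.6], [[0, 0, 0], [0, 0, -8], -0.6], [[0, 0, 0], [1.3, 26.5, -8], -0.6], [[0, 0, 0], [1.3, 26.5, -8], -0.6], [[0, 0, 0], [1.3, 26.5, -8], -0.6], [[0, 0, 0], [1.3, 26.5, -8], -0.6], [[0, 0, 0], [1.3, 26.5, -8], -0.6], [[0, 0, 0], [1.3, 26.5, -8], -0.6], [[0, 0, 0], [1.3, 26.5, -8], -0.6], [[0, 0, 0], [1.3, 26.5, -8], -0.6], [[0, 0, 0], [1.3, 26.5, -4], -0.6], [[0, 0, 0], [1.3, 26.5, 0], -0.6], [[0, 0, 0], [1.3, 26.5, 3], -0.6], [[0, 0, 0], [1.3, 26.5, 4.5], -0.6], [[0, 0, 0], [1.3, 26.5, 5.3], -0.6], [[0, 0, 0], [1.3, 26.5, 5.3], -0.6], [[0, 0, 0], [1.3, 26.5, 5.3], -0.1], [[0, 0, 0], [1.3, 26.5, 5.3], -0.1], [[0, 0, 0], [1.3, 26.5, 2], -0.1], [[0, 0, 0], [1.3, 26.5, -2], -0.1]], "newtons": 20}}

```text
clock: 8.07
position: [0.4655, 0.2715, 0.0856]
ee_rot: [0.0, -3.139, 0.004]
force: [0.6, 2.0, -0.6]
width: 0.451
gripper_force: 0.0
```

Request:
{"fn": "drive_tool", "kwargs": {"commands": [[[0, 0, 0], [0, 0, -4], 0], [[0, 0, 0], [-9.6, -25.2, -5], 0], [[0, 0, 0], [-9.6, -25.2, -5], 0], [[0, 0, 0], [-9.6, -25.2, -5], 0], [[0, 0, 0], [-9.6, -25.2, -5], 0], [[0, 0, 0], [-9.6, -25.2, -5], 0], [[0, 0, 0], [-9.6, -25.2, -5], 0], [[0, 0, 0], [-9.6, -25.2, -5], 0], [[0, 0, 0], [-9.6, -25.2, -5], 0], [[0, 0, 0], [-9.6, -25.2, -2], 0], [[0, 0, 0], [-9.6, -25.2, 0], 0], [[0, 0, 0], [-9.6, -25.2, 1.3], 0], [[0, 0, 0], [-9.6, -25.2, 2], 0], [[0, 0, 0], [-9.6, -25.2, 2], 0], [[0, 0, 0], [-9.6, -25.2, 2], -0.6], [[0, 0, 0], [-9.6, -25.2, 2], -0.6], [[0, 0, 0], [-9.6, -25.2, 2], -0.6], [[0, 0, 0], [-9.6, -25.2, 2], -0.6], [[0, 0, 0], [-9.6, -25.2, 2], -0.6]], "newtons": 20}}

```text
clock: 9.65
position: [0.5637, 0.0207, 0.0669]
ee_rot: [-0.0, 3.14, 0.001]
force: [-0.4, -0.0, 7.2]
width: 0.337
gripper_force: 20.0
```

Request:
{"fn": "drive_tool", "kwargs": {"commands": [[[0, 0, 0], [0, 0, -4], -0.6], [[0, 0, 0], [0, 0, -8], -0.6], [[0, 0, 0], [10, 31.2, -8], -0.6], [[0, 0, 0], [10, 31.2, -8], -0.6], [[0, 0, 0], [10, 31.2, -8], -0.6], [[0, 0, 0], [10, 31.2, -8], -0.6], [[0, 0, 0], [10, 31.2, -8], -0.6], [[0, 0, 0], [10, 31.2, -8], -0.6], [[0, 0, 0], [10, 31.2, -8], -0.6], [[0, 0, 0], [10, 31.2, -8], -0.6], [[0, 0, 0], [10, 31.2, -8], -0.6], [[0, 0, 0], [10, 31.2, -4], -0.6], [[0, 0, 0], [10, 31.2, 0], -0.6], [[0, 0, 0], [10, 31.2, 3], -0.6], [[0, 0, 0], [10, 31.2, 4.5], -0.6], [[0, 0, 0], [10, 31.2, 5.3], -0.6], [[0, 0, 0], [10, 31.2, 5.3], -0.6], [[0, 0, 0], [10, 31.2, 5.3], -0.1], [[0, 0, 0], [10, 31.2, 5.3], -0.1], [[0, 0, 0], [10, 31.2, 2], -0.1]], "newtons": 20}}

```text
clock: 11.32
position: [0.4606, 0.3309, 0.0428]
ee_rot: [0.001, -3.137, 0.006]
force: [-0.6, -0.4, 0.9]
width: 0.446
gripper_force: 0.0
```

Request:
{"fn": "drive_tool", "kwargs": {"commands": [[[0, 0, 0], [0, 0, -4], 0], [[0, 0, 0], [0, 0, -8], 0], [[0, 0, 0], [-10.3, -38.9, -9], 0], [[0, 0, 0], [-10.3, -38.9, -9], 0], [[0, 0, 0], [-10.3, -38.9, -9], 0], [[0, 0, 0], [-10.3, -38.9, -9], 0], [[0, 0, 0], [-10.3, -38.9, -9], 0], [[0, 0, 0], [-10.3, -38.9, -9], 0], [[0, 0, 0], [-10.3, -38.9, -9], 0], [[0, 0, 0], [-10.3, -38.9, -9], 0], [[0, 0, 0], [-10.3, -38.9, -9], 0], [[0, 0, 0], [-10.3, -38.9, -9], 0], [[0, 0, 0], [-10.3, -38.9, -9], 0], [[0, 0, 0], [-10.3, -38.9, -6], 0], [[0, 0, 0], [-10.3, -38.9, -4], 0], [[0, 0, 0], [-10.3, -38.9, -2.8], 0], [[0, 0, 0], [-10.3, -38.9, -2], 0], [[0, 0, 0], [-10.3, -38.9, -2], 0], [[0, 0, 0], [-10.3, -38.9, -2], -0.6], [[0, 0, 0], [-10.3, -38.9, -2], -0.6]], "newtons": 20}}

```text
clock: 12.98
position: [0.5667, -0.0565, 0.067]
ee_rot: [-0.0, 3.14, 0.0]
force: [-0.5, -0.1, 0.4]
width: 0.403
gripper_force: 0.0
```

Request:
{"fn": "drive_tool", "kwargs": {"commands": [[[0, 0, 0], [0, 0, 0], -0.6], [[0, 0, 0], [0, 0, 0], -0.6], [[0, 0, 0], [0, 0, 0], -0.6]]}}

```text
clock: 13.23
position: [0.5667, -0.0566, 0.0669]
ee_rot: [-0.0, 3.139, 0.0]
force: [-1.2, 0.7, 7.4]
width: 0.34
gripper_force: 20.0
```

Request:
{"fn": "drive_tool", "kwargs": {"commands": [[[0, 0, 0], [0, 0, -4], -0.6], [[0, 0, 0], [0, 0, -8], -0.6], [[0, 0, 0], [17.2, 38.4, -8], -0.6], [[0, 0, 0], [17.2, 38.4, -8], -0.6], [[0, 0, 0], [17.2, 38.4, -8], -0.6], [[0, 0, 0], [17.2, 38.4, -8], -0.6], [[0, 0, 0], [17.2, 38.4, -8], -0.6], [[0, 0, 0], [17.2, 38.4, -8], -0.6], [[0, 0, 0], [17.2, 38.4, -8], -0.6], [[0, 0, 0], [17.2, 38.4, -8], -0.6], [[0, 0, 0], [17.2, 38.4, -8], -0.6], [[0, 0, 0], [17.2, 38.4, -8], -0.6], [[0, 0, 0], [17.2, 38.4, -8], -0.6], [[0, 0, 0], [17.2, 38.4, -8], -0.6], [[0, 0, 0], [17.2, 38.4, -4], -0.6], [[0, 0, 0], [17.2, 38.4, 0], -0.6], [[0, 0, 0], [17.2, 38.4, 3], -0.6], [[0, 0, 0], [17.2, 38.4, 4.5], -0.6], [[0, 0, 0], [17.2, 38.4, 5.3], -0.6], [[0, 0, 0], [17.2, 38.4, 5.3], -0.6]], "newtons": 20}}

```text
clock: 14.9
position: [0.394, 0.3257, 0.0117]
ee_rot: [-0.003, -3.14, 0.003]
force: [0.3, -0.4, -0.3]
width: 0.337
gripper_force: 20.0
```

Request:
{"fn": "drive_tool", "kwargs": {"commands": [[[0, 0, 0], [0, 0, 0], -0.1], [[0, 0, 0], [0, 0, 0], -0.1], [[0, 0, 0], [0, 0, -4], -0.1], [[0, 0, 0], [0, 0, -8], 0], [[0, 0, 0], [0, 0, -12], 0], [[0, 0, 0], [-8, -20, -18], 0], [[0, 0, 0], [-8, -20, -18], 0], [[0, 0, 0], [-8, -20, -18], 0], [[0, 0, 0], [-8, -20, -18], 0], [[0, 0, 0], [-8, -20, -18], 0], [[0, 0, 0], [-8, -20, -18], 0], [[0, 0, 0], [-8, -20, -18], 0]]}}

```text
clock: 15.9
position: [0.4764, 0.1228, 0.1956]
ee_rot: [0.011, 3.136, 0.001]
force: [-1.3, -0.4, -0.6]
width: 0.496
gripper_force: 0.0
```

```bash
python3 - <<'E'
from h import *
a=cams.get_image("top")
cv2.imwrite("pics/top1.png",cv2.resize(a[130:280,190:470],None,fx=2.8,fy=2.8,interpolation=cv2.INTER_CUBIC))
print(readout.observe()["position"])
E
```

```text
[0.47514397 0.12554759 0.19464233]
```

View pics/top1.png

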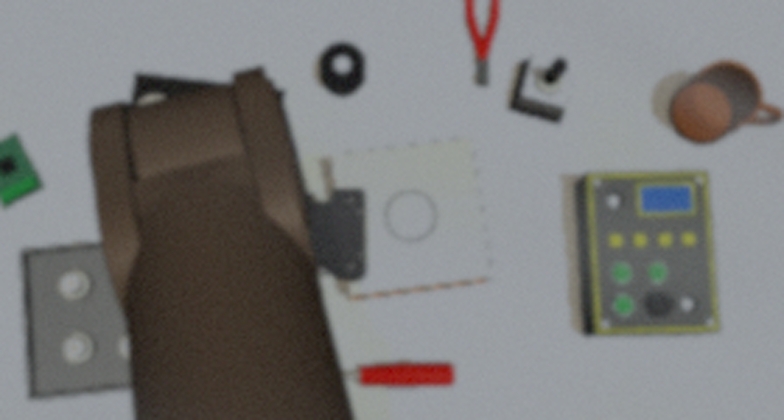

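The platen is empty and the tray shows connectors (fourth hidden by the arm). On to the stylus.

Request:
{"fn": "drive_tool", "kwargs": {"commands": [[[0, 0, 0], [-17, -30.4, -1], 0], [[0, 0, 0], [-17, -30.4, -1], 0], [[0, 0, 0], [-17, -30.4, -1], 0], [[0, 0, 0], [-17, -30.4, -1], 0], [[0, 0, 0], [-17, -30.4, -1], 0], [[0, 0, 0], [-17, -30.4, -1], 0], [[0, 0, 0], [-17, -30.4, -1], 0], [[0, 0, 0], [-17, -30.4, -1], 0], [[0, 0, 0], [-17, -30.4, -1], 0], [[0, 0, 0], [-17, -30.4, -1], 0], [[0, 0, 0], [-17, -30.4, -1], 0], [[0, 0, 0], [-17, -30.4, -1], 0]]}}

```text
clock: 16.95
position: [0.6439, -0.1737, 0.2025]
ee_rot: [0.004, -3.141, -0.003]
force: [0.3, 0.0, -0.2]
width: 0.501
gripper_force: 0.0
```

```bash
python3 - <<'E'
from h import *
import json
i=cams.camera_info("wrist");a=cams.get_image("wrist");b=cams.get_image("scene");t=cams.get_image("top")
json.dump({k:np.array(v).tolist() for k,v in i.items()},open("w2.json","w"))
cv2.imwrite("pics/w2.png",np.hstack([cv2.resize(a[100:350,200:450],(500,500)),np.vstack([cv2.resize(t[205:280,190:265],(300,250),interpolation=cv2.INTER_CUBIC),cv2.resize(b[130:255,280:430],(300,250))])]))
print(pix("wrist",(.67,-.178,.055),i),readout.observe()["position"])
E
```

```text
[319.26356763 211.54817942] [ 0.64383954 -0.17408864  0.20289953]
```

View pics/w2.png

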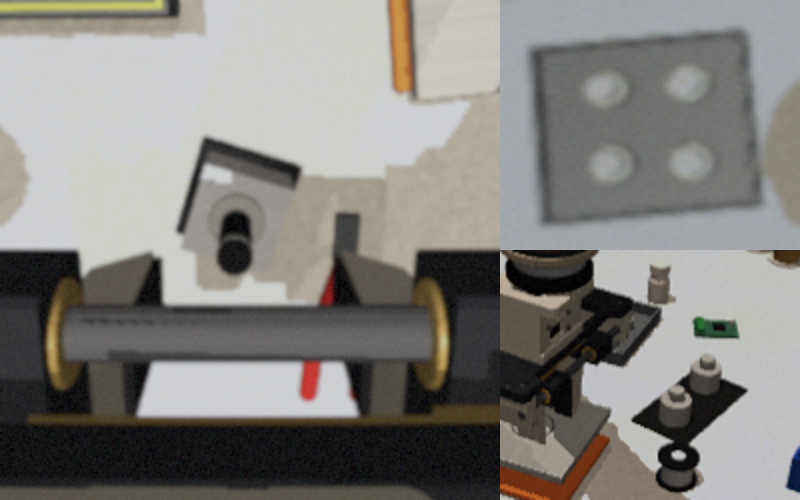

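The stylus handle top is at wrist pixel (317.5,228) and its collar at (318,207.5). All four connectors stand in the tray, and both weights are on the mat.

```bash
python3 - <<'E'
from h import *
import json
i=json.load(open("w2.json"));print(world("wrist",[(318,207.5)],.055,i),world("wrist",[(317.5,228)],.11,i))
print(shift([.6675,-.1775,.063]))
E
```

```text
[[ 0.66568094 -0.17929298  0.055     ]] [[ 0.66799067 -0.17884638  0.11      ]]
[-2.36392404 -0.36551083 13.98969571]
```

Request:
{"fn": "drive_tool", "kwargs": {"commands": [[[0, 0, 0], [-2.4, -0.4, 0], 0], [[0, 0, 0], [-2.4, -0.4, 2], 0], [[0, 0, 0], [-2.4, -0.4, 5], 0], [[0, 0, 0], [-2.4, -0.4, 8], 0], [[0, 0, 0], [-2.4, -0.4, 11], 0], [[0, 0, 0], [-2.4, -0.4, 13], 0], [[0, 0, 0], [-2.4, -0.4, 13.9], 0], [[0, 0, 0], [-2.4, -0.4, 13.9], 0], [[0, 0, 0], [-2.4, -0.4, 13.9], -0.9], [[0, 0, 0], [-2.4, -0.4, 13.9], -0.9], [[0, 0, 0], [-2.4, -0.4, 13.9], -0.9], [[0, 0, 0], [-2.4, -0.4, 13.9], -0.9], [[0, 0, 0], [-2.4, -0.4, 13.9], -0.9], [[0, 0, 0], [-2.4, -0.4, 13.9], -0.9], [[0, 0, 0], [-2.4, -0.4, 13.9], -0.9], [[0, 0, 0], [-2.4, -0.4, 13.9], -0.9]], "newtons": 30}}

```text
clock: 18.43
position: [0.6684, -0.1806, 0.0647]
ee_rot: [-0.0, 3.14, 0.0]
force: [-1.5, 0.3, 6.5]
width: 0.169
gripper_force: 30.0
```

Request:
{"fn": "drive_tool", "kwargs": {"commands": [[[0, 0, 0], [0, 0, -1.5], -0.9], [[0, 0, 0], [0, 0, -3], -0.9], [[0, 0, 0], [0, 0, -5], -0.9], [[0, 0, 0], [0, 0, -7.5], -0.9], [[0, 0, 0], [0, 0, -7.5], -0.9], [[0, 0, 0], [13.1, -5.9, -7.5], -0.9], [[0, 0, 0], [13.1, -5.9, -7.5], -0.9], [[0, 0, 0], [13.1, -5.9, -7.5], -0.9], [[0, 0, 0], [13.1, -5.9, -7.5], -0.9], [[0, 0, 0], [13.1, -5.9, -7.5], -0.9], [[0, 0, 0], [13.1, -5.9, -7.5], -0.9], [[0, 0, 0], [13.1, -5.9, -5.4], -0.9], [[0, 0, 0], [13.1, -5.9, -5.4], -0.9], [[0, 0, 0], [13.1, -5.9, -5.4], -0.9]]}}

```text
clock: 19.6
position: [0.5372, -0.2383, 0.1168]
ee_rot: [0.003, -3.14, -0.002]
force: [-0.2, 0.8, 0.0]
width: 0.168
gripper_force: 30.0
```

```bash
python3 - <<'E'
from h import *
import json
i=cams.camera_info("wrist");s=readout.observe();a=cams.get_image("wrist");b=cams.get_image("scene");t=cams.get_image("top")
p=s["position"];h=pix("wrist",(.537,-.2395,.06),i);q=pix("wrist",p-[0,0,.0507],i);print(p,h,q)
x,y=int(q[0])-60,int(q[1])-60;print(x,y)
cv2.imwrite("pics/w3.png",np.hstack([cv2.resize(a[y:y+120,x:x+120],(480,480)),np.vstack([cv2.resize(t[190:250,390:450],(240,240),interpolation=cv2.INTER_CUBIC),cv2.resize(b[225:325,160:260],(240,240))])]))
E
```

```text
[ 0.537246   -0.23829878  0.116846  ] [322.12505899 213.14478945] [323.79650214 216.05015613]
263 156
```

View pics/w3.png

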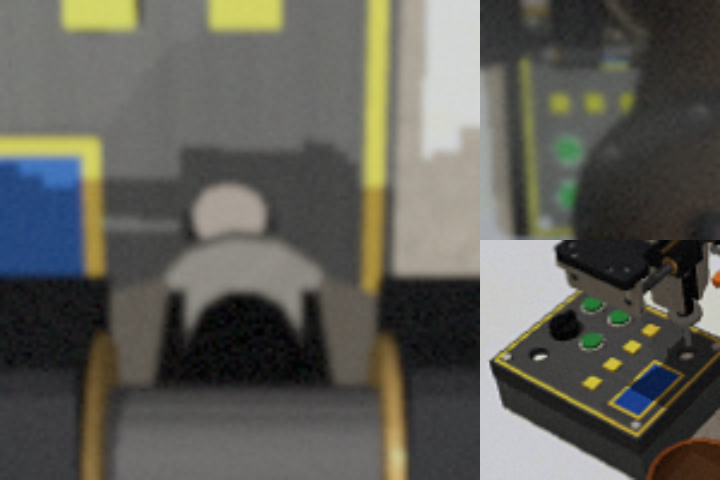

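Request:
{"fn": "drive_tool", "kwargs": {"commands": [[[0, 0, 0], [0.1, -0.2, 0], -0.9], [[0, 0, 0], [0.1, -0.2, 0.5], -0.9], [[0, 0, 0], [0.1, -0.2, 1.0], -0.9], [[0, 0, 0], [0.1, -0.2, 1.3], -0.9], [[0, 0, 0], [0.1, -0.2, 1.5], -0.9], [[0, 0, 0], [0.1, -0.2, 1.7], -0.9], [[0, 0, 0], [0.1, -0.2, 1.9], -0.9], [[0, 0, 0], [0.1, -0.2, 1.9], -0.9], [[0, 0, 0], [0.1, -0.2, 1.9], -0.9], [[0, 0, 0], [0.1, -0.2, 1.9], -0.9]]}}

```text
clock: 20.58
position: [0.5358, -0.2415, 0.0989]
ee_rot: [0.0, -3.141, -0.0]
force: [-2.2, 1.2, 3.5]
width: 0.171
gripper_force: 30.0
```

Request:
{"fn": "drive_tool", "kwargs": {"commands": [[[0, 0, 0], [0, 0, 0.1], -0.9], [[0, 0, 0], [0, 0, 0.2], -0.9], [[0, 0, 0], [0, 0, 0.2], -0.9], [[0, 0, 0], [0, 0, 0.2], -0.9], [[0, 0, 0], [0, 0, 0.2], -0.9]]}}

```text
clock: 21.0
position: [0.5362, -0.2418, 0.0978]
ee_rot: [0.0, 3.14, 0.0]
force: [-3.8, 2.1, 13.4]
width: 0.164
gripper_force: 30.0
```

Request:
{"fn": "drive_tool", "kwargs": {"commands": [[[0, 0, 0], [0, 0, -2], -0.9], [[0, 0, 0], [0, 0, -4.4], -0.9], [[0, 0, 0], [0, 0, -4.4], -0.9], [[0, 0, 0], [-13.2, 6.1, -4.4], -0.9], [[0, 0, 0], [-13.2, 6.1, -4.4], -0.9], [[0, 0, 0], [-13.2, 6.1, -4.4], -0.9], [[0, 0, 0], [-13.2, 6.1, -4.4], -0.9], [[0, 0, 0], [-13.2, 6.1, -4.4], -0.9], [[0, 0, 0], [-13.2, 6.1, -4.4], -0.9], [[0, 0, 0], [-13.2, 6.1, -4.4], -0.9]]}}

```text
clock: 21.83
position: [0.667, -0.1815, 0.1401]
ee_rot: [-0.001, -3.14, 0.001]
force: [-0.3, -0.2, -1.2]
width: 0.167
gripper_force: 30.0
```

```bash
python3 - <<'E'
from h import *
print(readout.observe()["position"],shift([.6684,-.1806,.0655]))
E
```

```text
[ 0.66695044 -0.1814688   0.14007956] [-0.1539218   0.09231191  7.45771135]
```

Request:
{"fn": "drive_tool", "kwargs": {"commands": [[[0, 0, 0], [-0.1, 0.1, 0], -0.9], [[0, 0, 0], [-0.1, 0.1, 2], -0.9], [[0, 0, 0], [-0.1, 0.1, 4], -0.9], [[0, 0, 0], [-0.1, 0.1, 5.5], -0.9], [[0, 0, 0], [-0.1, 0.1, 6.5], -0.9], [[0, 0, 0], [-0.1, 0.1, 7.2], -0.9], [[0, 0, 0], [-0.1, 0.1, 7.4], -0.9], [[0, 0, 0], [-0.1, 0.1, 7.4], -0.9], [[0, 0, 0], [-0.1, 0.1, 7.4], -0.9]]}}

```text
clock: 22.58
position: [0.6693, -0.18, 0.0676]
ee_rot: [0.0, 3.14, -0.001]
force: [-0.0, -0.2, 0.6]
width: 0.168
gripper_force: 30.0
```

Request:
{"fn": "drive_tool", "kwargs": {"commands": [[[0, 0, 0], [0, 0, 0.2], -0.9], [[0, 0, 0], [0, 0, 0.2], -0.9], [[0, 0, 0], [0, 0, 0.2], -0.1], [[0, 0, 0], [0, 0, 0.2], -0.1], [[0, 0, 0], [0, 0, 0.2], -0.1], [[0, 0, 0], [0, 0, -4], -0.1], [[0, 0, 0], [0, 0, -8], -0.1], [[0, 0, 0], [0, 0, -12], 0.3], [[0, 0, 0], [4, 38, -18], 0.3], [[0, 0, 0], [4, 38, -18], 0.3], [[0, 0, 0], [4, 38, -18], 0.3], [[0, 0, 0], [4, 38, -18], 0.3], [[0, 0, 0], [4, 38, -18], 0.3], [[0, 0, 0], [4, 38, -18], 0.3], [[0, 0, 0], [4, 38, -18], 0.3], [[0, 0, 0], [4, 38, -18], 0.3], [[0, 0, 0], [4, 38, -18], 0.3], [[0, 0, 0], [4, 38, -18], 0.3], [[0, 0, 0], [4, 38, -18], 0.3], [[0, 0, 0], [4, 38, -18], 0.3]]}}

```text
clock: 24.25
position: [0.6286, 0.2013, 0.2467]
ee_rot: [-0.004, 3.141, -0.0]
force: [0.0, -0.5, 0.8]
width: 0.648
gripper_force: 0.0
```

```bash
python3 - <<'E'
from h import *
import json
i=cams.camera_info("wrist");s=readout.observe();a=cams.get_image("wrist");t=cams.get_image("top")
json.dump({k:np.array(v).tolist() for k,v in i.items()},open("w4.json","w"))
print(s["position"],pix("wrist",(.6437,.2459,.054),i),pix("wrist",(.6416,.1514,.054),i))
cv2.imwrite("pics/w4.png",np.hstack([cv2.resize(a[90:290,200:450],(500,400)),cv2.resize(t[130:230,330:430],(300,400),interpolation=cv2.INTER_CUBIC)]))
E
```

```text
[0.62861628 0.20127556 0.24674837] [362.29522719 191.10435624] [280.72268178 189.07624108]
```

View pics/w4.png

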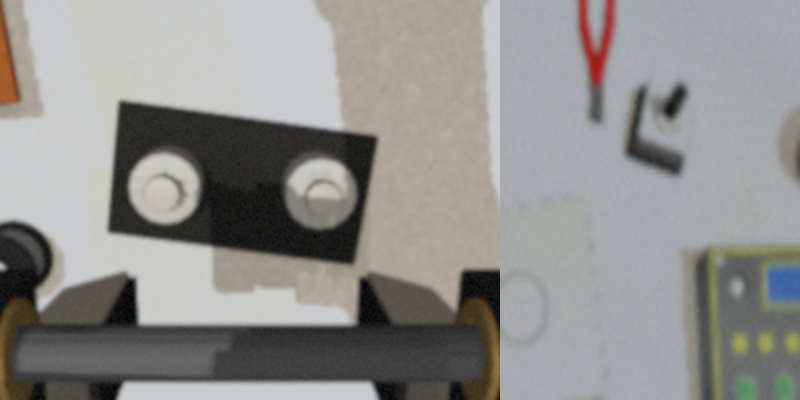

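Stylus is back upright in its stand. Weight knobs at wrist pixels (280.5,186) and (361.5,187.5), body tops at (282.5,184) and (360,186).

```bash
python3 - <<'E'
from h import *
import json
i=json.load(open("w4.json"));print(world("wrist",[(280.5,186),(361.5,187.5)],.054,i),world("wrist",[(282.5,184),(360,186)],.038,i))
E
```

```text
[[0.63795887 0.15125441 0.054     ]
 [0.63942718 0.24483494 0.054     ]] [[0.63895192 0.15147802 0.038     ]
 [0.64111307 0.24496187 0.038     ]]
```

Request:
{"fn": "drive_tool", "kwargs": {"commands": [[[0, 0, 0], [-1.1, -5, 4], 0.3], [[0, 0, 0], [-1.1, -5, 8], 0.3], [[0, 0, 0], [-1.1, -5, 12], 0.3], [[0, 0, 0], [-1.1, -5, 16], 0.3], [[0, 0, 0], [-1.1, -5, 19], 0.3], [[0, 0, 0], [-1.1, -5, 21.5], 0.3], [[0, 0, 0], [-1.1, -5, 23], 0.3], [[0, 0, 0], [-1.1, -5, 23.6], 0.3], [[0, 0, 0], [-1.1, -5, 23.6], 0.3], [[0, 0, 0], [-1.1, -5, 23.6], -0.4], [[0, 0, 0], [-1.1, -5, 23.6], -0.4], [[0, 0, 0], [-1.1, -5, 23.6], -0.4], [[0, 0, 0], [-1.1, -5, 23.6], -0.4], [[0, 0, 0], [-1.1, -5, 23.6], -0.4], [[0, 0, 0], [-1.1, -5, 23.6], -0.4], [[0, 0, 0], [-1.1, -5, 20], -0.4], [[0, 0, 0], [-1.1, -5, 17], -0.4], [[0, 0, 0], [-1.1, -5, 17], -0.4], [[0, 0, 0], [-1.1, -5, 17], -0.4], [[0, 0, 0], [-1.1, -5, 17], -0.4]], "newtons": 40}}

```text
clock: 26.02
position: [0.6393, 0.1507, 0.0765]
ee_rot: [0.001, -3.141, -0.0]
force: [-0.7, 1.2, -2.4]
width: 0.469
gripper_force: 40.0
```

Request:
{"fn": "drive_tool", "kwargs": {"commands": [[[0, 0, 0], [0, 0, 0], -0.4], [[0, 0, 0], [0, 0, 0], -0.4], [[0, 0, 0], [0, 0, 0], -0.4]]}}

```text
clock: 26.27
position: [0.6391, 0.1503, 0.0756]
ee_rot: [0.0, -3.14, 0.001]
force: [0.1, 0.5, -1.1]
width: 0.472
gripper_force: 40.0
```

Request:
{"fn": "drive_tool", "kwargs": {"commands": [[[0, 0, 0], [0, 0, 0], -0.4]]}}

```text
clock: 26.35
position: [0.6394, 0.1503, 0.0759]
ee_rot: [0.0, -3.14, 0.001]
force: [-0.5, 0.5, -1.1]
width: 0.473
gripper_force: 40.0
```

Request:
{"fn": "drive_tool", "kwargs": {"commands": [[[0, 0, 0], [0, 0, 0], -0.4]]}}

```text
clock: 26.43
position: [0.6396, 0.1503, 0.0762]
ee_rot: [0.0, -3.141, 0.0]
force: [1.6, -0.2, -2.1]
width: 0.471
gripper_force: 40.0
```

About 1.6 N: this is the light one. Put it back and lift the other.

Request:
{"fn": "drive_tool", "kwargs": {"commands": [[[0, 0, 0], [0, 0, 3], -0.4], [[0, 0, 0], [0, 0, 5], -0.4], [[0, 0, 0], [0, 0, 6.2], -0.4], [[0, 0, 0], [0, 0, 6.5], -0.4], [[0, 0, 0], [0, 0, 6.5], -0.4], [[0, 0, 0], [0, 0, 6.5], -0.4], [[0, 0, 0], [0, 0, 6.5], 0.3], [[0, 0, 0], [0, 0, 6.5], 0.3], [[0, 0, 0], [0, 0, 6.5], 0.3], [[0, 0, 0], [0, 0, 3], 0.3], [[0, 0, 0], [0, 0, -1], 0.3], [[0, 0, 0], [0, 0, -5], 0.3], [[0, 0, 0], [-0.2, 9.4, -5], 0.3], [[0, 0, 0], [-0.2, 9.4, -5], 0.3], [[0, 0, 0], [-0.2, 9.4, -5], 0.3], [[0, 0, 0], [-0.2, 9.4, -1], 0.3], [[0, 0, 0], [-0.2, 9.4, 2.5], 0.3], [[0, 0, 0], [-0.2, 9.4, 5], 0.3], [[0, 0, 0], [-0.2, 9.4, 6.4], 0.3], [[0, 0, 0], [-0.2, 9.4, 6.5], 0.3]]}}

```text
clock: 28.1
position: [0.6397, 0.2438, 0.0085]
ee_rot: [0.001, -3.137, 0.003]
force: [-1.1, -0.5, -0.5]
width: 0.648
gripper_force: 0.0
```

Request:
{"fn": "drive_tool", "kwargs": {"commands": [[[0, 0, 0], [0, 0, 0], 0.3], [[0, 0, 0], [0, 0, 0], -0.4], [[0, 0, 0], [0, 0, 0], -0.4], [[0, 0, 0], [0, 0, 0], -0.4], [[0, 0, 0], [0, 0, 0], -0.4], [[0, 0, 0], [0, 0, 0], -0.4], [[0, 0, 0], [0, 0, 0], -0.4], [[0, 0, 0], [0, 0, -3], -0.4], [[0, 0, 0], [0, 0, -6], -0.4], [[0, 0, 0], [0, 0, -9], -0.4], [[0, 0, 0], [0, 0, -12], -0.4], [[0, 0, 0], [0, 0, -12], -0.4], [[0, 0, 0], [0, 0, -12], -0.4], [[0, 0, 0], [0, 0, -12], -0.4], [[0, 0, 0], [0, 0, -12], -0.4]]}}

```text
clock: 29.35
position: [0.6404, 0.2441, 0.1298]
ee_rot: [0.0, -3.138, 0.002]
force: [-0.4, 0.2, -5.2]
width: 0.473
gripper_force: 40.0
```

Request:
{"fn": "drive_tool", "kwargs": {"commands": [[[0, 0, 0], [0, 0, 0], -0.4], [[0, 0, 0], [0, 0, 0], -0.4]]}}

```text
clock: 29.52
position: [0.6411, 0.2442, 0.1303]
ee_rot: [0.0, -3.139, 0.002]
force: [0.1, -0.4, -3.9]
width: 0.471
gripper_force: 40.0
```

About 4.5 N: this is the heavy one; to the platen's middle.

Request:
{"fn": "drive_tool", "kwargs": {"commands": [[[0, 0, 0], [11.6, -27, 0], -0.4], [[0, 0, 0], [11.6, -27, 0], -0.4], [[0, 0, 0], [11.6, -27, 0], -0.4], [[0, 0, 0], [11.6, -27, 0], -0.4], [[0, 0, 0], [11.6, -27, 0], -0.4], [[0, 0, 0], [11.6, -27, 0], -0.4], [[0, 0, 0], [11.6, -27, 0], -0.4], [[0, 0, 0], [11.6, -27, 0], -0.4], [[0, 0, 0], [11.6, -27, 0], -0.4], [[0, 0, 0], [11.6, -27, 3], -0.4], [[0, 0, 0], [11.6, -27, 5], -0.4], [[0, 0, 0], [11.6, -27, 6], -0.4], [[0, 0, 0], [11.6, -27, 6.3], -0.4], [[0, 0, 0], [11.6, -27, 6.3], -0.4], [[0, 0, 0], [11.6, -27, 6.3], -0.4]]}}

```text
clock: 30.77
position: [0.5265, -0.0247, 0.0689]
ee_rot: [-0.002, 3.141, 0.0]
force: [-0.5, -0.3, -4.9]
width: 0.473
gripper_force: 40.0
```

Request:
{"fn": "drive_tool", "kwargs": {"commands": [[[0, 0, 0], [0, 0, 0.2], -0.4], [[0, 0, 0], [0, 0, 0.3], -0.4], [[0, 0, 0], [0, 0, 0.3], -0.4]]}}

```text
clock: 31.02
position: [0.5267, -0.0247, 0.0684]
ee_rot: [-0.001, 3.14, 0.003]
force: [-12.1, 2.1, 36.6]
width: 0.475
gripper_force: 40.0
```

Request:
{"fn": "drive_tool", "kwargs": {"commands": [[[0, 0, 0], [0, 0, -0.2], -0.4], [[0, 0, 0], [0, 0, -0.2], 0.2], [[0, 0, 0], [0, 0, -0.2], 0.2], [[0, 0, 0], [0, 0, -0.2], 0.2], [[0, 0, 0], [0, 0, -0.2], 0.2], [[0, 0, 0], [0, 0, -3], 0.2], [[0, 0, 0], [0, 0, -7], 0.2], [[0, 0, 0], [0, 0, -11], 0.2], [[0, 0, 0], [-11.7, -15.5, -13.5], 0], [[0, 0, 0], [-11.7, -15.5, -13.5], 0], [[0, 0, 0], [-11.7, -15.5, -13.5], 0], [[0, 0, 0], [-11.7, -15.5, -13.5], 0], [[0, 0, 0], [-11.7, -15.5, -13.5], 0], [[0, 0, 0], [-11.7, -15.5, -13.5], 0], [[0, 0, 0], [-11.7, -15.5, -13.5], 0], [[0, 0, 0], [-11.7, -15.5, -13.5], 0]], "newtons": 30}}

```text
clock: 32.35
position: [0.6425, -0.1799, 0.1999]
ee_rot: [0.0, -3.14, -0.001]
force: [-0.1, 1.4, 0.2]
width: 0.501
gripper_force: 0.0
```

```bash
python3 - <<'E'
from h import *
import json
i=cams.camera_info("wrist");s=readout.observe();a=cams.get_image("wrist");b=cams.get_image("scene");t=cams.get_image("top")
json.dump({k:np.array(v).tolist() for k,v in i.items()},open("w5.json","w"))
print(s["position"],pix("wrist",(.668,-.179,.11),i),pix("wrist",(.667,-.179,.055),i),shift([.669,-.180,.0645]))
cv2.imwrite("pics/w5.png",np.hstack([cv2.resize(a[120:320,220:420],(400,400)),cv2.resize(b[130:270,240:440],(400,400))]))
cv2.imwrite("pics/t5.png",t)
E
```

```text
[ 0.64245498 -0.17989463  0.19993643] [324.8112118  230.76111896] [324.58530315 210.94605777] [-2.65879201 -0.13060377 13.59900388]
```

View pics/w5.png

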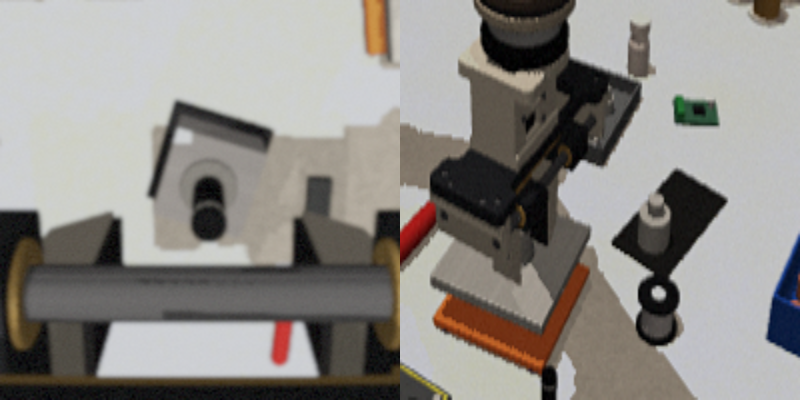

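Stylus handle top at (324.5,229), as predicted; light weight is on the mat. Grasp the stylus.

Request:
{"fn": "drive_tool", "kwargs": {"commands": [[[0, 0, 0], [-2.6, 0, 0], 0], [[0, 0, 0], [-2.6, 0, 2], 0], [[0, 0, 0], [-2.6, 0, 5], 0], [[0, 0, 0], [-2.6, 0, 8], 0], [[0, 0, 0], [-2.6, 0, 11], 0], [[0, 0, 0], [-2.6, 0, 13], 0], [[0, 0, 0], [-2.6, 0, 13.6], 0], [[0, 0, 0], [-2.6, 0, 13.6], 0], [[0, 0, 0], [-2.6, 0, 13.6], -0.9], [[0, 0, 0], [-2.6, 0, 13.6], -0.9], [[0, 0, 0], [-2.6, 0, 13.6], -0.9], [[0, 0, 0], [-2.6, 0, 13.6], -0.9], [[0, 0, 0], [-2.6, 0, 13.6], -0.9], [[0, 0, 0], [-2.6, 0, 13.6], -0.9], [[0, 0, 0], [-2.6, 0, 13.6], -0.9], [[0, 0, 0], [-2.6, 0, 13.6], -0.9]], "newtons": 30}}

```text
clock: 33.83
position: [0.6693, -0.1806, 0.0656]
ee_rot: [-0.0, 3.14, 0.0]
force: [-0.8, 0.5, 6.1]
width: 0.17
gripper_force: 30.0
```

Request:
{"fn": "drive_tool", "kwargs": {"commands": [[[0, 0, 0], [0, 0, -1.5], -0.9], [[0, 0, 0], [0, 0, -3], -0.9], [[0, 0, 0], [0, 0, -5], -0.9], [[0, 0, 0], [0, 0, -8], -0.9], [[0, 0, 0], [0, 0, -8], -0.9], [[0, 0, 0], [24.3, -13.1, -8], -0.9], [[0, 0, 0], [24.3, -13.1, -8], -0.9], [[0, 0, 0], [24.3, -13.1, -8], -0.9], [[0, 0, 0], [24.3, -13.1, -8], -0.9], [[0, 0, 0], [24.3, -13.1, -8], -0.9], [[0, 0, 0], [24.3, -13.1, -8], -0.9], [[0, 0, 0], [24.3, -13.1, -8], -0.9], [[0, 0, 0], [24.3, -13.1, -8], -0.9], [[0, 0, 0], [24.3, -13.1, -8], -0.9], [[0, 0, 0], [24.3, -13.1, -5.8], -0.9], [[0, 0, 0], [24.3, -13.1, -5.8], -0.9], [[0, 0, 0], [24.3, -13.1, -5.8], -0.9]]}}

```text
clock: 35.25
position: [0.4262, -0.3104, 0.1221]
ee_rot: [0.003, -3.14, -0.002]
force: [0.1, 0.2, -0.2]
width: 0.168
gripper_force: 30.0
```

```bash
python3 - <<'E'
from h import *
i=cams.camera_info("wrist");s=readout.observe();a=cams.get_image("wrist");b=cams.get_image("scene");t=cams.get_image("top")
p=s["position"];h=pix("wrist",(.4265,-.3115,.06),i);q=pix("wrist",p-[0,0,.0516],i);print(p,h,q)
x,y=int(q[0])-60,int(q[1])-60;print(x,y, (pix("wrist",(.4265,-.3115,.06),i)-[x,y])*4)
cv2.imwrite("pics/w6.png",np.hstack([cv2.resize(a[y:y+120,x:x+120],(480,480)),np.vstack([cv2.resize(t[165:245,300:380],(240,240),interpolation=cv2.INTER_CUBIC),cv2.resize(b[225:325,160:260],(240,240))])]))
E
```

```text
[ 0.42622736 -0.31042423  0.12205191] [322.29314483 211.70334074] [323.76904152 215.61989407]
263 155 [237.1725793  226.81336297]
```

View pics/w6.png

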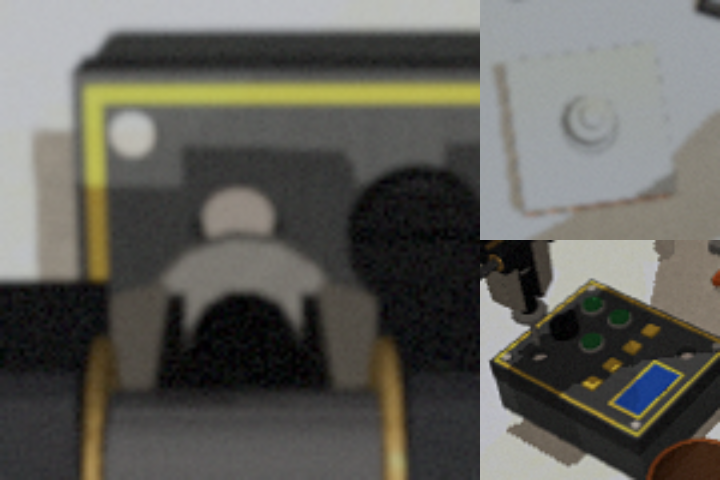

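Weight stands in the middle of the platen; span hole at crop (238,~226) matches the prediction. Press.

Request:
{"fn": "drive_tool", "kwargs": {"commands": [[[0, 0, 0], [0, -0.1, 0.3], -0.9], [[0, 0, 0], [0, -0.1, 0.8], -0.9], [[0, 0, 0], [0, -0.1, 1.3], -0.9], [[0, 0, 0], [0, -0.1, 1.7], -0.9], [[0, 0, 0], [0, -0.1, 2.0], -0.9], [[0, 0, 0], [0, -0.1, 2.3], -0.9], [[0, 0, 0], [0, -0.1, 2.5], -0.9], [[0, 0, 0], [0, -0.1, 2.5], -0.9], [[0, 0, 0], [0, -0.1, 2.5], -0.9], [[0, 0, 0], [0, -0.1, 2.5], -0.9]]}}

```text
clock: 36.23
position: [0.4261, -0.3128, 0.0986]
ee_rot: [0.0, 3.141, 0.0]
force: [-3.1, 2.6, 15.8]
width: 0.171
gripper_force: 30.0
```

Request:
{"fn": "drive_tool", "kwargs": {"commands": [[[0, 0, 0], [0, 0, 0], -0.9], [[0, 0, 0], [0, 0, -2], -0.9], [[0, 0, 0], [0, 0, -4.8], -0.9], [[0, 0, 0], [0, 0, -4.8], -0.9], [[0, 0, 0], [-24.3, 13.2, -4.8], -0.9], [[0, 0, 0], [-24.3, 13.2, -4.8], -0.9], [[0, 0, 0], [-24.3, 13.2, -4.8], -0.9], [[0, 0, 0], [-24.3, 13.2, -4.8], -0.9], [[0, 0, 0], [-24.3, 13.2, -4.8], -0.9], [[0, 0, 0], [-24.3, 13.2, -4.8], -0.9], [[0, 0, 0], [-24.3, 13.2, -4.8], -0.9], [[0, 0, 0], [-24.3, 13.2, -4.8], -0.9], [[0, 0, 0], [-24.3, 13.2, -4.8], -0.9], [[0, 0, 0], [-24.3, 13.2, -4.8], -0.9]]}}

```text
clock: 37.4
position: [0.6681, -0.1812, 0.145]
ee_rot: [-0.001, -3.14, 0.001]
force: [-0.8, -0.2, 0.1]
width: 0.168
gripper_force: 30.0
```

```bash
python3 - <<'E'
from h import *
print(readout.observe()["position"],shift([.669,-.1805,.0655]))
E
```

```text
[ 0.66812778 -0.18123683  0.14502441] [-0.09710644  0.07806703  7.95228473]
```

Request:
{"fn": "drive_tool", "kwargs": {"commands": [[[0, 0, 0], [-0.1, 0.1, 1], -0.9], [[0, 0, 0], [-0.1, 0.1, 3], -0.9], [[0, 0, 0], [-0.1, 0.1, 5], -0.9], [[0, 0, 0], [-0.1, 0.1, 6.5], -0.9], [[0, 0, 0], [-0.1, 0.1, 7.5], -0.9], [[0, 0, 0], [-0.1, 0.1, 8], -0.9], [[0, 0, 0], [-0.1, 0.1, 8], -0.9], [[0, 0, 0], [-0.1, 0.1, 8], -0.9]]}}

```text
clock: 38.07
position: [0.6696, -0.1804, 0.0661]
ee_rot: [0.002, 3.141, -0.0]
force: [0.1, 0.6, -0.6]
width: 0.17
gripper_force: 30.0
```

Request:
{"fn": "drive_tool", "kwargs": {"commands": [[[0, 0, 0], [0, 0, 0], -0.1], [[0, 0, 0], [0, 0, 0], -0.1], [[0, 0, 0], [0, 0, 0], -0.1], [[0, 0, 0], [0, 0, -4], -0.1], [[0, 0, 0], [0, 0, -8], -0.1], [[0, 0, 0], [0, 0, -12], 0.3], [[0, 0, 0], [14.2, 15.5, -12], 0.3], [[0, 0, 0], [14.2, 15.5, -12], 0.3], [[0, 0, 0], [14.2, 15.5, -12], 0.3], [[0, 0, 0], [14.2, 15.5, -12], 0.3], [[0, 0, 0], [14.2, 15.5, -12], 0.3], [[0, 0, 0], [14.2, 15.5, -12], 0.3], [[0, 0, 0], [14.2, 15.5, -12], 0.3], [[0, 0, 0], [14.2, 15.5, -12], 0.3]]}}

```text
clock: 39.23
position: [0.5284, -0.0246, 0.1863]
ee_rot: [-0.001, 3.14, 0.0]
force: [0.1, -0.5, -0.1]
width: 0.652
gripper_force: 0.0
```

```bash
python3 - <<'E'
from h import *
i=cams.camera_info("wrist");s=readout.observe();a=cams.get_image("wrist");t=cams.get_image("top")
print(s["position"],shift([.5265,-.0247,.069]),(pix("wrist",(.5265,-.0247,.11),i)-[220,120])*2)
cv2.imwrite("pics/w7.png",np.hstack([cv2.resize(a[120:320,220:420],(400,400)),cv2.resize(t[130:230,350:450],(400,400),interpolation=cv2.INTER_CUBIC)]))
E
```

```text
[ 0.52838487 -0.02463271  0.18631502] [ 0.24726336  0.12043231 11.70372126] [207.47384505 167.02707507]
```

View pics/w7.png

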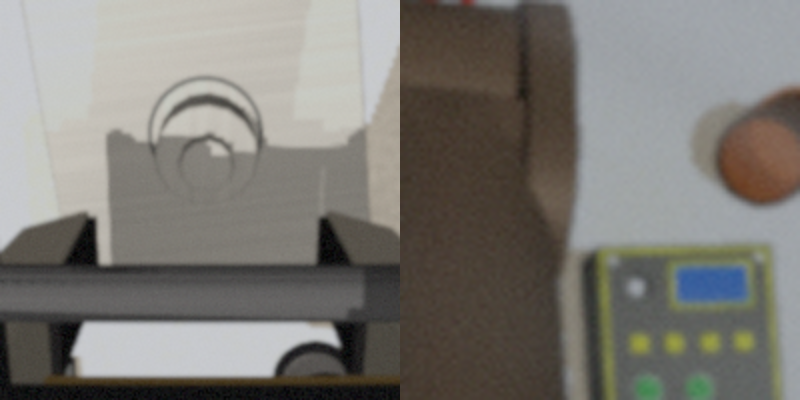

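Weight knob at (206,165), as predicted. Grasp it; stylus hidden by the arm, to be checked at the end.

Request:
{"fn": "drive_tool", "kwargs": {"commands": [[[0, 0, 0], [0.2, 0, 4], 0.3], [[0, 0, 0], [0.2, 0, 7], 0.3], [[0, 0, 0], [0.2, 0, 9.5], 0.3], [[0, 0, 0], [0.2, 0, 11], 0.3], [[0, 0, 0], [0.2, 0, 11.7], 0.3], [[0, 0, 0], [0.2, 0, 11.7], 0.3], [[0, 0, 0], [0.2, 0, 11.7], -0.4], [[0, 0, 0], [0.2, 0, 11.7], -0.4], [[0, 0, 0], [0.2, 0, 11.7], -0.4], [[0, 0, 0], [0.2, 0, 11.7], -0.4], [[0, 0, 0], [0.2, 0, 11.7], -0.4], [[0, 0, 0], [0.2, 0, 11.7], -0.4], [[0, 0, 0], [0.2, 0, 9], -0.4], [[0, 0, 0], [0.2, 0, 6], -0.4], [[0, 0, 0], [0.2, 0, 4], -0.4], [[0, 0, 0], [0.2, 0, 4], -0.4], [[0, 0, 0], [0.2, 0, 4], -0.4]], "newtons": 40}}

```text
clock: 40.75
position: [0.5261, -0.0242, 0.1463]
ee_rot: [-0.001, 3.14, 0.001]
force: [-0.6, 0.3, -5.2]
width: 0.475
gripper_force: 40.0
```

```bash
python3 - <<'E'
from h import *
s=readout.observe();print(s["position"],s["force"],shift([.6405,.2445,.013]))
E
```

```text
[ 0.52607077 -0.02419867  0.14626879] [-0.55561703  0.26115328 -5.2113125 ] [-11.43900123  26.85307777  13.3640335 ]
```

Request:
{"fn": "drive_tool", "kwargs": {"commands": [[[0, 0, 0], [-11.4, 26.9, 0], -0.4], [[0, 0, 0], [-11.4, 26.9, 0], -0.4], [[0, 0, 0], [-11.4, 26.9, 0], -0.4], [[0, 0, 0], [-11.4, 26.9, 0], -0.4], [[0, 0, 0], [-11.4, 26.9, 0], -0.4], [[0, 0, 0], [-11.4, 26.9, 0], -0.4], [[0, 0, 0], [-11.4, 26.9, 0], -0.4], [[0, 0, 0], [-11.4, 26.9, 0], -0.4], [[0, 0, 0], [-11.4, 26.9, 0], -0.4], [[0, 0, 0], [-11.4, 26.9, 4], -0.4], [[0, 0, 0], [-11.4, 26.9, 8], -0.4], [[0, 0, 0], [-11.4, 26.9, 11], -0.4], [[0, 0, 0], [-11.4, 26.9, 12.5], -0.4], [[0, 0, 0], [-11.4, 26.9, 13.2], -0.4], [[0, 0, 0], [-11.4, 26.9, 13.2], -0.4], [[0, 0, 0], [-11.4, 26.9, 13.2], -0.4]]}}

```text
clock: 42.08
position: [0.6388, 0.2426, 0.0126]
ee_rot: [-0.002, -3.14, 0.002]
force: [-0.3, -0.2, -4.4]
width: 0.471
gripper_force: 40.0
```

Request:
{"fn": "drive_tool", "kwargs": {"commands": [[[0, 0, 0], [0, 0, 0.1], -0.4], [[0, 0, 0], [0, 0, 0.2], -0.4], [[0, 0, 0], [0, 0, 0.2], -0.4]]}}

```text
clock: 42.33
position: [0.6394, 0.2434, 0.012]
ee_rot: [-0.001, -3.141, 0.001]
force: [-3.4, -1.1, 3.5]
width: 0.474
gripper_force: 40.0
```

Touching the mat; release and withdraw to a clear pose (towards the start).

Request:
{"fn": "drive_tool", "kwargs": {"commands": [[[0, 0, 0], [0, 0, -0.1], 0.3], [[0, 0, 0], [0, 0, -0.1], 0.3], [[0, 0, 0], [0, 0, -0.1], 0.3], [[0, 0, 0], [0, 0, -0.1], 0.3], [[0, 0, 0], [0, 0, -3], 0.3], [[0, 0, 0], [0, 0, -7], 0.3], [[0, 0, 0], [0, 0, -11], 0.3], [[0, 0, 0], [0, 0, -15], 0.3], [[0, 0, 0], [0, 0, -19], 0.3], [[0, 0, 0], [42, 32, -22], 0.3], [[0, 0, 0], [42, 32, -22], 0.3], [[0, 0, 0], [42, 32, -22], 0.3], [[0, 0, 0], [42, 32, -22], 0.3], [[0, 0, 0], [42, 32, -22], 0.3], [[0, 0, 0], [42, 32, -22], 0.3], [[0, 0, 0], [42, 32, -22], 0.3], [[0, 0, 0], [42, 32, -22], 0.3], [[0, 0, 0], [42, 32, -22], 0.3], [[0, 0, 0], [42, 32, -22], 0.3], [[0, 0, 0], [42, 32, -22], 0.3]]}}

```text
clock: 44.0
position: [0.274, 0.5228, 0.2282]
ee_rot: [-0.0, 3.141, 0.001]
force: [0.9, 0.1, -0.6]
width: 0.648
gripper_force: 0.0
```

Request:
{"fn": "drive_tool", "kwargs": {"commands": [[[0, 0, 0], [0, 0, 0], 0.3], [[0, 0, 0], [0, 0, 0], 0.3], [[0, 0, 0], [0, 0, 0], 0.3], [[0, 0, 0], [0, 0, 0], 0.3], [[0, 0, 0], [0, 0, 0], 0.3], [[0, 0, 0], [0, 0, 0], 0.3]]}}

```text
clock: 44.5
position: [0.2771, 0.5209, 0.2278]
ee_rot: [0.004, 3.141, -0.0]
force: [-0.2, 0.6, 0.2]
width: 0.648
gripper_force: 0.0
```

```bash
python3 - <<'E'
from h import *
b=cams.get_image("scene");t=cams.get_image("top")
cv2.imwrite("pics/f.png",np.vstack([cv2.resize(t[140:280,190:470],(600,300),interpolation=cv2.INTER_CUBIC),cv2.resize(b[120:320,160:460],(600,300) if 0 else (450,300)) if 0 else cv2.resize(b[140:320,170:530],(600,300))]))
E
```

```text
(no output)
```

View pics/f.png

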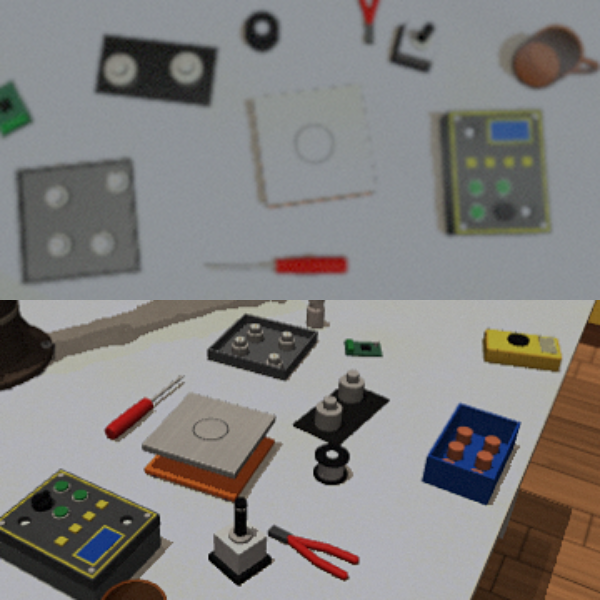

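One connector was knocked towards the tray corner, top view (117,182). Everything else is in place: both weights on the mat, the stylus upright, the platen empty. I'll check that connector.

```bash
python3 - <<'E'
from h import *
t=cams.get_image("top")
f=lambda x,y:(190+x*280/600,140+y*140/300)
w=world("top",[f(117,182),f(55,196),f(60,244),f(102,243)],.02)[:,:2]
# tray corners now
tc=world("top",[f(17,170),f(131,160),f(140,272),f(23,283)],.024)[:,:2];c=tc.mean(0);y=tc[0]-tc[1];a=np.arctan2(-y[0],y[1]);print(c,np.degrees(a))
x=np.array([np.cos(a),np.sin(a)]);Y=np.array([-np.sin(a),np.cos(a)])
for q in w: print(q.round(4),((q-[.430,.300])@np.c_[x,Y]).round(4))
b=cams.get_image("scene")
cv2.imwrite("pics/g.png",np.hstack([cv2.resize(t[208:273,193:263],(350,325),interpolation=cv2.INTER_CUBIC),cv2.resize(b[145:190,292:364],(440,325) ,interpolation=cv2.INTER_CUBIC)]))
E
```

```text
[0.42790974 0.29995425] 4.081077726613705
[0.4807 0.2477] [ 0.0468 -0.0558]
[0.4627 0.3332] [0.035  0.0308]
[0.3965 0.3247] [-0.0316  0.027 ]
[0.3967 0.2672] [-0.0355 -0.0304]
```

View pics/g.png

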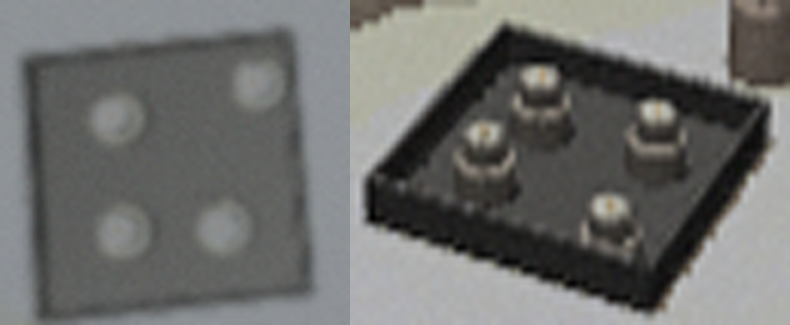

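The moved connector stands upright inside the tray at (47, -56) mm of the tray, within the ±75 mm limit. Hand in.

```bash
python3 -c "
from cell import job
print(job.sign_off())"
```

```text
the job is handed in; nothing more can be done
None
```

I handed the job in at about 45 s on the robot's clock. Both buttons were pushed to their stops in the right order, and the last pictures show all four connectors in the tray, both weights on the mat and the stylus in its stand. The sign-off returned no verdict.

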